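# Release the bench gas with the sprung key switch and keep it turned

## Task

The gas to this cooking bench is shut off: take the gas key, the one with the big round head, out of the wooden key block and push it fully home in the keyhole of the gas control box; the pins are gummed up and sticky, so if it stops part way ease it in with small wiggles. Then turn it a quarter turn clockwise to its stop, against the spring, and keep it there while the gas line is proved: finish with the gripper still holding the key fully turned. Do not press the mushroom stop button on the box, and leave the other two keys and everything else on the worktop where they are.

Things in the scene. Friction and masses are not known exactly. Their poses are not given: they have to be found in the camera images.
- gas_key: The gas key, blade down in one of the block's three slots, 0.05 kg. Origin: on its axis, underside of the shoulder (= block top 45 mm); z up, y across its width, x its thickness. Black head 10 mm thick (x): shoulder 20 mm wide, 0 to 6 mm above origin, then a disc 34 mm across, centre 22, top 39 mm above origin. Grip across x, near 28 mm above origin. Alike after a half turn about z.
- gas_key_tip (a point): Tip of the gas key's blade, 34 mm below the key's origin; axes as the key's. The steel blade is 14 mm wide (y) and 4 mm thick (x), rounded at the tip, and ends 9 mm below the origin in a round neck 4.4 mm thick.
- larder_key: A key with shoulder, thickness and blade like the gas key's, but with a square head 24 mm wide, top 28 mm above the origin. Not to be taken. Origin and axes as the gas key's.
- freezer_key: A key with shoulder, thickness and blade like the gas key's, but with a narrow upright head 13 mm wide, top 42 mm above the origin. Not to be taken. Origin and axes as the gas key's.
- key_block: Brown wooden key block, fixed, 56 (x) x 170 (y) x 45 mm high; slots in its top at y = -55, 0 and +55 mm, each 6.5 (x) x 16.5 mm (y) and 40 mm deep. The keys stand in them, widths along y, and lift straight out. Origin: centre of the underside.
- gas_box: Gas control box, fixed: grey case 120 (x) x 190 (y) x 70 mm high, flat steel top 5 mm thick. On the top: keyhole in a dark ring at y = +50 mm, three small lamps in the middle, mushroom stop button at y = -50 mm, 29 mm high. A short conduit leaves the +x side. Origin: centre of the underside.
- keyhole (a point): Centre of the keyhole, level with the box's top (70 mm up); axes as the box's. Slot 16 mm along x, 6 mm along y: the key's width (its y) goes along the box's x, either way round. Two sticky pins block it at about 13 and 21 mm depth; a straight push past each takes 12 to 30 N, with wiggles of 0.08 rad or 1 mm about 10 N. The key turns only when home: shoulder on the box's top (within 3 mm).
- lock_plug (a joint): Turn of the lock's plug: 0 at rest, 1.571 rad at its stop, a quarter turn clockwise seen from above. A spring turns it back when let go: 0.02 N m at rest, 0.15 N m at the stop. The blade has about 0.1 rad of play, so the key must turn that much further than the plug.
- stop_button (a joint): Travel of the mushroom stop button: 0 up, 0.005 m pressed; spring 4 N at first, 13 N fully down. Not to be pressed.
- mug: White mug with a handle, 80 mm across, 95 mm high; bystander behind the task's things. Origin: centre of the underside.
- pepper_mill: Turned wooden pepper mill, 54 mm across, 132 mm high; bystander. Origin: centre of the underside.
- spice_jar: Small glass spice jar with a black cap, 42 mm across, 85 mm high; bystander between the box and the block. Origin: centre of the underside.
- tomato_can: Food can, 74 mm across, 108 mm high; bystander. Origin: centre of the underside.
- bowl: White bowl, 124 mm across, 55 mm high; bystander. Origin: centre of the underside.
- wooden_spoon: Wooden spoon, 280 mm long, lying left of the block; bystander.
Things that resemble listed ones, but are neither listed nor needed, are in the scene too. Leave any purple or white look-alike of the gas_key alone.

How it is judged:
By the outcome, as a careful person would: the job done as asked, in the order asked, and still so for the second after the job is handed in, while the arm keeps its last pose, push and grip.
It also fails if it takes over 58 s, if anything falls off the work surface, if the arm or the gripper's body presses on something with over 40 N, if the wrist force passes 120 N, or if a joint passes its speed limit or range.

## Robot

A 7-joint arm with a two-finger parallel gripper is mounted at the origin on the work surface. World frame = base frame: x ahead of the robot, y to its left, z up, the work surface at z = 0. Lengths are in m, angles in degrees, forces in N, time in s.
With the tool pointing down it reaches from about 0.425 to 0.875 m from the base axis. Payload 4.7 kg.
Tool frame: the origin (TCP) lies midway between the tips of the shut fingers; the grasp point (between the pads) lies 19 mm behind it; z points along the fingers, y is the line along which they close (so a half turn about z gives the same grasp; the last joint's range is limited). The gripper opens to 87 mm and grips with 3 to 60 N. Pads are 19 mm wide; open, the fingers measure 117 mm over their backs; the gripper's body (75 mm by 190 mm) begins 51 mm behind the grasp point.
Start: joints at [72.084, 18.392, -4.016, 83.108, 1.295, 78.541, -3.26], TCP at [0.209, -0.616, 0.195] pointing down, gripper open.
Joint ranges: [-163.93, 163.93], [-17.29, 119.83], [-79.2, 71.16], [3.27, 140.29], [-89.18, 269.18], [5.43, 117.66], [-154.24, 154.24]. Speed limits (degrees/s): [147.25, 147.25, 180, 180, 180, 180, 180].

## Interface

Orientations are given as [roll, pitch, yaw] about the fixed x, y, z axes, in that order (R = Rz(yaw) Ry(pitch) Rx(roll)).
In Python, from cell import env, viewer, boxes_of, masks_of gives the robot as it stands. The module is installed in compiled form; this text tells all that it offers.
- The arm moves only by the tool apply_moves, never from a script. Its argument "moves" is a list of rows, each a list of 7 numbers: the shift along the tool's x, y, z scaled (see below), then the turn, a rotation vector about the tool's x, y, z scaled (see below), then the opening, from 0 (shut) to 1 (fully open). A call has 1 to 20 rows; each row is the pose to reach, as a shift and turn from the pose commanded when the call began, along the tool's axes at that moment; what a row does not reach only later rows make up. The controller multiplies each number of a shift by 0.2 m and each number of a turn by 1.5 rad. A row lasts 1/10 s, in which the tool goes at most 50 mm and 8.59 degrees, less where a joint would pass 70% of its speed; a pose out of reach is approached as far as the arm can. A call with a number of a shift or a turn outside -1 to 1 is refused whole. A call with a gripper value outside its range is refused whole. The fingers move at their own pace and stop on an object; "grip_force" is the grip in N (left out, the last holds). Time passes only in rows, so rows that repeat a pose let the fingers close. It gives the time, the measured TCP pose, the force, the opening and the grip force at its end, in the units of the state.
- env.get_obs(): the state, without advancing time (a new reading comes with each control period).
- viewer.read_camera(name): name is "scene" or "top" or "wrist"; returns the picture (480x640x3 uint8, red, green, blue); there is no depth.
- viewer.get_calibration(name): a dict with "fov_y" (degrees; the focal length in pixels is half the picture's height over the tangent of half this angle, whatever the lens; pixels are square), "cx", "cy" (the principal point, pixels), "k1" (the pictures are not rectified: a ray, as slopes to the right and down, at radius r is drawn at 1 + k1 r^2 times it, then the intrinsics apply), "position" and "orientation" of the camera in the world. Camera axes: x right, y up, looking along -z (the intrinsics and any distortion apply to the point x, -y, -z); pixel columns grow to the right and rows downward; lengths in m; the calibration is good to about 2 mm. A picture is of the moment at which its call begins: read the wrist's pose just before it. get_calibration takes no time and is no camera call; for the wrist camera it gives the pose at the moment of the call.
- env.sign_off(): hands the job in; it is judged then, once.
Trained networks look in the newest picture that a camera, given by its name, has taken for a name from the list of things; names that differ only in an ending like _2 or _b are one class to them, and where a whole thing is asked for, a point or a joint stands for the part that bears it (a point fixed in the world has none). Each returns a list of dicts, best first, with "conf" (0 to 1); they miss things now and then, are a little off and sometimes report something else, mostly with a low value. They report only what shows in the picture. A call takes as long as a camera call. They do not tell look-alikes from the thing itself.
- boxes_of(camera, target): "location" ([column, row] in pixels, amid what is visible of it).
- masks_of(camera, target): "pixels" (480x640 bool, what is visible of it) and "location" ([column, row] in pixels, amid what is visible of it).
The state is a dict: "time_s": time; "qpos": joint angles; "joint_velocities": joint speeds; "effort": joint torques, N m; "tool_pos": TCP position; "tool_rot": TCP orientation; "force": force on the tool from outside, world axes, zero at the start; "wrist_torque": the same for the moment, N m; "grip_width": finger opening in m; "grasp_force": force on a finger pad.
Only numpy, scipy, OpenCV 4.12 (cv2) and the standard library are available. Lean on these libraries where they do the work, as an engineer would, in place of code of your own. Each camera call takes 0.05 s, during which the arm holds its last target. There are 200 camera calls.

## Working session

There is one attempt and no reset: what is moved stays moved. The work goes in short steps, Python scripts to look and compute and a tool call to move; the robot and the scene stay as the last step left them, time stands still between calls to the robot, and variables do not carry over. Pictures are saved under pics/ and viewed, at most 10 in all, crops included, and the job is handed in when it is done.

Besides the shell and the picture viewer there is one more tool, called after "Request:" as name(argument=value, ...) on one line, values as JSON. apply_moves: Moves the arm, as the interface text tells. Shifts and turns lie within -1 to 1; 1 stands for 0.2 m of shift or 1.5 rad of turn. Its arguments: {"type":"object","properties":{"moves":{"type":"array","items":{"type":"array","items":{"type":"number","minimum":-1,"maximum":1}}},"grip_force":{"type":"number"}},"required":["moves"]}

```bash
mkdir -p pics; cat > h.py <<'E'
import numpy as np,cv2
from scipy.spatial.transform import Rotation as R
from cell import env,viewer,boxes_of,masks_of
def cal(n):
    c=viewer.get_calibration(n); return c
def rot(o):
    o=np.array(o,float)
    if o.shape==(3,3): return o
    if o.size==4: return R.from_quat(o).as_matrix()
    return R.from_euler('xyz',o,degrees=True).as_matrix()
def ray(c,px):
    f=240/np.tan(np.radians(c['fov_y'])/2)
    d=(np.array(px,float)-[c['cx'],c['cy']])/f
    u=d.copy()
    for _ in range(30): u=d/(1+c['k1']*(u@u))
    return rot(c['orientation'])@np.array([u[0],-u[1],-1])
def at_z(c,px,z):
    d=ray(c,px);p=np.array(c['position']);return p+d*(z-p[2])/d[2]
def proj(c,P):
    f=240/np.tan(np.radians(c['fov_y'])/2)
    q=rot(c['orientation']).T@(np.array(P)-c['position']);u=np.array([q[0],-q[1]])/-q[2]
    return u*(1+c['k1']*(u@u))*f+[c['cx'],c['cy']]
def save(n,im): cv2.imwrite('pics/'+n+'.png',im[:,:,::-1])
E
python3 - <<'E'
from h import *
o=env.get_obs();print({k:np.round(v,3) for k,v in o.items()})
for n in('scene','top'):
    im=viewer.read_camera(n);save(n,im);c=cal(n);print(n,c)
    for t in('gas_key','larder_key','freezer_key','key_block','gas_box','lock_plug','stop_button','spice_jar'):
        print(t,[(np.round(b['location']),round(b['conf'],2)) for b in boxes_of(n,t)])
E
```

```text
{'time_s': np.float64(0.0), 'qpos': array([72.083, 18.439, -4.015, 83.174,  1.296, 78.539, -3.26 ]), 'joint_velocities': array([ 0.051,  0.03 ,  0.063, -0.04 ,  0.018, -0.093, -0.033]), 'effort': array([-0.0000e+00, -4.9129e+01, -4.0400e-01, -3.1253e+01, -6.4000e-02,
        4.4000e-02,  0.0000e+00]), 'tool_pos': array([ 0.208, -0.615,  0.194]), 'tool_rot': array([-1.79894e+02,  7.00000e-03,  1.87260e+01]), 'force': array([-0.758,  0.322,  0.409]), 'wrist_torque': array([0.001, 0.031, 0.022]), 'grasp_force': np.float64(0.0), 'grip_width': np.float64(0.087)}
scene {'fov_y': 56.578117292336806, 'cx': 324.33823544616433, 'cy': 236.89805989653487, 'k1': -0.09794155638502908, 'position': array([ 1.11119975, -0.03385487,  0.67023007]), 'orientation': array([40.89276491, -0.09407646, 75.19988872])}
gas_key [(array([312., 229.]), 0.71), (array([326., 190.]), 0.65), (array([285., 211.]), 0.53)]
larder_key [(array([356., 188.]), 0.47)]
freezer_key [(array([376., 186.]), 0.61)]
key_block [(array([347., 204.]), 0.57), (array([148., 252.]), 0.24), (array([164., 369.]), 0.22)]
gas_box [(array([143., 249.]), 0.96), (array([422., 290.]), 0.33)]
lock_plug []
stop_button [(array([109., 235.]), 0.63)]
spice_jar [(array([283., 259.]), 0.72)]
top {'fov_y': 47.8569389925336, 'cx': 314.6700151728505, 'cy': 242.45672767025292, 'k1': -0.049332757773090555, 'position': array([0.53312691, 0.10678649, 1.07965531]), 'orientation': array([  3.8209065 ,   0.17132863, -91.39224367])}
gas_key [(array([269., 298.]), 0.72), (array([300., 302.]), 0.61), (array([321., 258.]), 0.61), (array([345., 291.]), 0.51)]
larder_key [(array([271., 301.]), 0.56)]
freezer_key [(array([243., 298.]), 0.38)]
key_block [(array([272., 297.]), 0.93)]
gas_box []
lock_plug []
stop_button [(array([522., 277.]), 0.65)]
spice_jar [(array([520., 278.]), 0.67), (array([356., 236.]), 0.64), (array([486., 283.]), 0.51)]
```

View pics/scene.png

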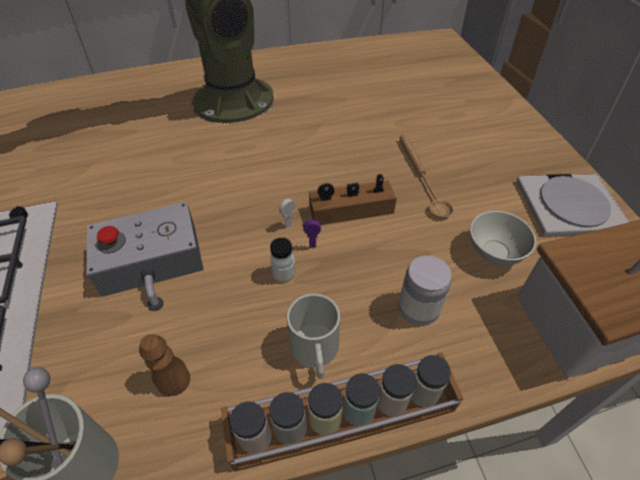

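View pics/top.png

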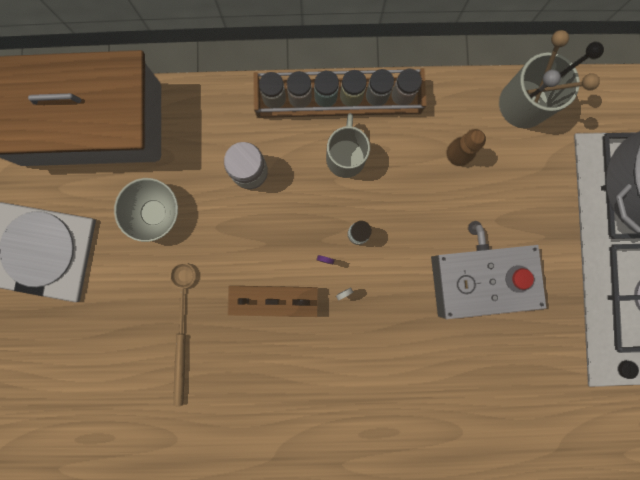

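The scene's gas-key candidates:
- Black round head in the block, at scene (326,190) and top (300,302).
- White look-alike at scene (287,211).
- Purple look-alike at scene (312,232).
- Square larder key at scene (353,188).
- Narrow freezer key at scene (379,184).

I choose the black round one. In the top view the keyhole is at (466,284) and the button at (523,279).

```bash
python3 - <<'E'
from h import *
viewer.read_camera('top');viewer.read_camera('scene')
ct,cs=cal('top'),cal('scene')
def tri(a,b):
    A=np.array(ct['position']);B=np.array(cs['position']);u=ray(ct,a);v=ray(cs,b)
    s=np.linalg.lstsq(np.c_[u,-v],B-A,rcond=None)[0];p,q=A+s[0]*u,B+s[1]*v
    return np.round((p+q)/2,4),round(np.linalg.norm(p-q),4)
print('round key',tri((300,302),(326,190)))
for a in [(300,302),(272,301),(243,301)]: print('key top z.068',at_z(ct,a,.067))
def rect(t,z,cam='top'):
    m=masks_of(cam,t)
    if not m: print(t,'none');return
    m=m[0];cn=max(cv2.findContours(m['pixels'].astype('uint8'),0,1)[0],key=len)[:,0]
    P=np.array([at_z(cal(cam),p,z)[:2] for p in cn],'float32')
    r=cv2.minAreaRect(P);print(t,m['conf'],r)
rect('key_block',.045)
rect('gas_box',.07);rect('gas_box',.07,'scene')
for p in [(440,255),(539,247),(544,308),(449,317),(466,284),(523,279)]: print(p,at_z(ct,p,.07))
for p in [(166,229),(187,209),(199,249)]: print('scene',p,at_z(cs,p,.07))
im=viewer.read_camera('top')
a=cv2.resize(im[265:340,210:340],None,fx=5,fy=5,interpolation=2);b=cv2.resize(im[235:330,425:555],None,fx=5,fy=5,interpolation=2)
ims=viewer.read_camera('scene')[160:260,60:220]
save('crops',cv2.resize(np.vstack([a,b[:,:650]]),None,fx=.7,fy=.7))
save('sc',cv2.resize(np.vstack([ims,viewer.read_camera('scene')[150:250,260:420]]),None,fx=3,fy=3,interpolation=2))
E
```

```text
round key (array([0.4899, 0.1365, 0.0675]), np.float64(0.0035))
key top z.068 [0.49027347 0.13821153 0.067     ]
key top z.068 [0.49336317 0.19038873 0.067     ]
key top z.068 [0.49461186 0.24455799 0.067     ]
key_block 0.82 ((0.4924747943878174, 0.19250264763832092), (0.17254382371902466, 0.0586547777056694), 87.69817352294922)
gas_box 0.92 ((0.546911358833313, -0.2125895470380783), (0.17700794339179993, 0.20464971661567688), 4.496004581451416)
gas_box 0.87 ((0.5751156806945801, -0.21764205396175385), (0.23215651512145996, 0.19465534389019012), 3.588420867919922)
(440, 255) [ 0.57134222 -0.1257783   0.07      ]
(539, 247) [ 0.58168486 -0.31408946  0.07      ]
(544, 308) [ 0.46718312 -0.31795518  0.07      ]
(449, 317) [ 0.4555834  -0.13821967  0.07      ]
(466, 284) [ 0.51595325 -0.17248223  0.07      ]
(523, 279) [ 0.5224068  -0.28059534  0.07      ]
scene (166, 229) [ 0.51676258 -0.17556206  0.07      ]
scene (187, 209) [ 0.47472535 -0.13472045  0.07      ]
scene (199, 249) [ 0.58021443 -0.11970202  0.07      ]
```

View pics/crops.png

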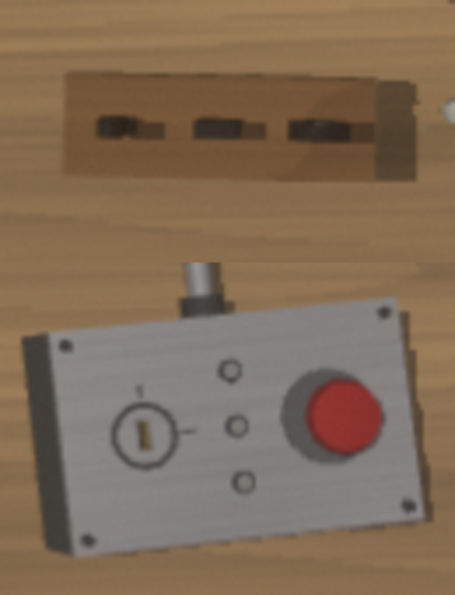

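Request:
apply_moves(moves=[[0.7, -0.55, -0.1, 0, 0, 0, 0.5], [0.7, -0.55, -0.1, 0, 0, 0, 0.5], [0.7, -0.55, -0.1, 0, 0, 0, 0.5], [0.7, -0.55, -0.1, 0, 0, 0, 0.5]])

```text
time_s: 1.7
tool_pos: [0.3092, -0.4628, 0.2161]
tool_rot: [180.0, -0.1, 19.0]
force: [-0.4, 0.6, -0.2]
grip_width: 0.0627
grasp_force: 0.0
```

Request:
apply_moves(moves=[[0.7, -0.55, -0.1, 0, 0, 0, 0.5], [0.7, -0.55, -0.1, 0, 0, 0, 0.5], [0.7, -0.55, -0.1, 0, 0, 0, 0.5], [0.7, -0.55, -0.1, 0, 0, 0, 0.5]])

```text
time_s: 2.1
tool_pos: [0.4059, -0.3132, 0.2363]
tool_rot: [180.0, -0.1, 19.0]
force: [0.4, -0.1, 0.7]
grip_width: 0.044
grasp_force: 0.0
```

Request:
apply_moves(moves=[[0.7, -0.55, 0, 0, 0, -0.8, 0.5], [0.7, -0.55, 0, 0, 0, -0.8, 0.5], [0.7, -0.55, 0, 0, 0, -0.8, 0.5], [0.7, -0.55, 0, 0, 0, -0.8, 0.5], [0.7, -0.55, 0, 0, 0, -0.8, 0.5], [0.7, -0.55, 0, 0, 0, -0.8, 0.5], [0.7, -0.55, 0, 0, 0, -0.8, 0.5], [0.7, -0.55, 0, 0, 0, -0.8, 0.5], [0.7, -0.55, 0, 0, 0, -0.8, 0.5], [0.7, -0.55, 0, 0, 0, -0.8, 0.5]])

```text
time_s: 3.1
tool_pos: [0.5005, -0.1683, 0.2353]
tool_rot: [180.0, 0.0, 87.3]
force: [0.3, -0.6, -0.9]
grip_width: 0.0434
grasp_force: 0.0
```

```bash
python3 - <<'E'
from h import *
o=env.get_obs();print({k:np.round(o[k],4) for k in('time_s','qpos','tool_pos','tool_rot')})
c=cal('wrist');print(c);save('w1',viewer.read_camera('wrist'))
print(proj(c,[.516,-.174,.07]),proj(c,o['tool_pos']))
E
```

```text
{'time_s': np.float64(3.1), 'qpos': array([ 44.0947,   3.9759, -29.6599,  96.0253,   2.0031,  80.5117,
        11.4344]), 'tool_pos': array([ 0.5005, -0.1683,  0.2353]), 'tool_rot': array([1.799898e+02, 1.170000e-02, 8.727020e+01])}
{'fov_y': 63.65493197339787, 'cx': 321.0303756869097, 'cy': 247.42779490130414, 'k1': -0.051602605386823125, 'position': array([ 0.50371921, -0.09285906,  0.42410864]), 'orientation': array([-16.08776718,   0.04356809,  -2.71282171])}
[338.49267981 225.24257993] [321.93316944 286.11997092]
```

View pics/w1.png

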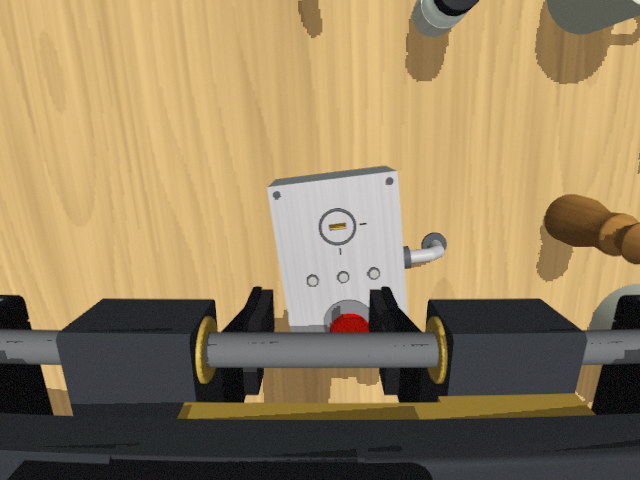

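Wrist view: keyhole ring centre is near (338,227), screws at (277,195) and (389,181), button at (350,325).

```bash
cat >> h.py <<'E'
def blob(im,px,r,thr=90,near=True):
    x,y=px;g=cv2.cvtColor(im,cv2.COLOR_RGB2GRAY)[y-r:y+r+1,x-r:x+r+1]
    yy,xx=np.nonzero(g<thr);return np.array([xx.mean()+x-r,yy.mean()+y-r]),len(xx)
def go(P,yaw):
    o=env.get_obs();T=R.from_euler('xyz',o['tool_rot'],degrees=True)
    G=R.from_euler('xyz',[180,0,yaw],degrees=True)
    print('move',np.round(T.inv().apply(np.array(P)-o['tool_pos'])/.2,4),np.round((T.inv()*G).as_rotvec()/1.5,4))
E
python3 - <<'E'
from h import *
c=cal('wrist');im=viewer.read_camera('wrist')
pts={}
for n,p,r in[('sL',(277,195),7),('sR',(389,181),7)]:
    b,k=blob(im,p,r);pts[n]=at_z(c,b,.07);print(n,b,k,pts[n])
x,y=338,227;g=cv2.cvtColor(im,cv2.COLOR_RGB2GRAY)[y-19:y+20,x-18:x+19]
ring=(g<130).astype('uint8');cn=max(cv2.findContours(ring,0,1)[0],key=len);e=cv2.fitEllipse(cn)
b=np.array(e[0])+[x-18,y-19];print(e,b,at_z(c,b,.07))
hsv=cv2.cvtColor(im[y-9:y+10,x-13:x+14],cv2.COLOR_RGB2HSV);m=(hsv[:,:,1]>90)
yy,xx=np.nonzero(m);q=np.c_[xx+x-13,yy+y-9].astype(float);W=np.array([at_z(c,i,.07)[:2] for i in q])
print('slot',len(q),q.mean(0),W.mean(0));_,s,v=np.linalg.svd(W-W.mean(0));print(v[0],np.degrees(np.arctan2(v[0][1],v[0][0])))
d=pts['sR']-pts['sL'];print('box yaw',np.degrees(np.arctan2(d[1],d[0])),np.linalg.norm(d))
save('z',cv2.resize(im[y-60:y+60,x-80:x+80],None,fx=4,fy=4,interpolation=2))
E
```

```text
sL [279. 194.] 1 [ 0.4624695  -0.14206632  0.07      ]
sR [nan nan] 0 [nan nan nan]
((17.21988868713379, 18.328445434570312), (35.852516174316406, 36.4918212890625), 26.905118942260742) [337.21988869 226.32844543] [ 0.51476497 -0.17498055  0.07      ]
slot 77 [337.14285714 225.92207792] [ 0.51470574 -0.17458788]
[-0.99898301 -0.0450883 ] -177.4157543555233
box yaw nan nanh.py:26: RuntimeWarning: Mean of empty slice.
  yy,xx=np.nonzero(g<thr);return np.array([xx.mean()+x-r,yy.mean()+y-r]),len(xx)
  ret = ret.dtype.type(ret / rcount)
```

Request:
apply_moves(moves=[[0.65, -0.02, 0, 0, 0, 0, 0.5], [0.65, -0.02, 0, 0, 0, 0, 0.5], [0.65, -0.02, 0, 0, 0, 0, 0.5], [0.65, -0.02, 0, 0, 0, 0, 0.5]])

```text
time_s: 3.6
tool_pos: [0.5023, -0.0321, 0.2359]
tool_rot: [179.9, -0.1, 87.9]
force: [-0.5, 0.2, -0.5]
grip_width: 0.0433
grasp_force: 0.0
```

Request:
apply_moves(moves=[[0.65, -0.1, 0, 0, 0, 0, 0.5], [0.65, -0.1, 0, 0, 0, 0, 0.5], [0.65, -0.1, 0, 0, 0, 0, 0.5], [0.65, -0.1, 0, 0, 0, 0, 0.5], [0.65, -0.1, 0, 0, 0, 0, 0.5]])

```text
time_s: 4.1
tool_pos: [0.4881, 0.092, 0.2353]
tool_rot: [180.0, 0.1, 87.5]
force: [0.5, -0.1, -0.3]
grip_width: 0.0438
grasp_force: 0.0
```

```bash
python3 - <<'E'
from h import *
o=env.get_obs();print({k:np.round(o[k],4) for k in('time_s','tool_pos','tool_rot')})
c=cal('wrist');im=viewer.read_camera('wrist');p=proj(c,[.490,.1375,.07]).round().astype(int);print(p)
for t in('gas_key','larder_key','freezer_key','key_block'):
    for m in masks_of('wrist',t):
        z={'key_block':.045}.get(t,.08)
        cn=max(cv2.findContours(m['pixels'].astype('uint8'),0,1)[0],key=len)[:,0]
        r=cv2.minAreaRect(np.array([at_z(c,q,z)[:2] for q in cn],'float32'))
        print(t,round(m['conf'],2),np.round(m['location']),np.round(at_z(c,m['location'],z),4),np.round(r[0],4),np.round(r[1],4),r[2])
save('w2',cv2.resize(im[max(0,p[1]-120):p[1]+60,p[0]-120:p[0]+120],None,fx=3.3,fy=3.3,interpolation=2))
E
```

```text
{'time_s': np.float64(4.1), 'tool_pos': array([0.4881, 0.092 , 0.2353]), 'tool_rot': array([1.799808e+02, 5.920000e-02, 8.745660e+01])}
[322 171]
gas_key 0.96 [320. 176.] [0.4885 0.1333 0.08  ] [0.4894 0.1347] [0.0323 0.0105] 87.7049331665039
gas_key 0.91 [402. 217.] [0.5612 0.0936 0.08  ] [0.5612 0.0915] [0.02   0.0317] 1.1408758163452148
gas_key 0.9 [340. 256.] [0.5034 0.0589 0.08  ] [0.5024 0.0598] [0.0141 0.0351] 25.710002899169922
larder_key 0.71 [322. 111.] [0.4922 0.188  0.08  ] [0.4917 0.1881] [0.0226 0.0084] 87.46437072753906
freezer_key 0.89 [319.  48.] [0.492  0.2372 0.08  ] [0.494  0.2381] [0.0213 0.0082] 87.31291198730469
key_block 0.71 [316. 107.] [0.4874 0.194  0.045 ] [0.4913 0.1882] [0.169  0.0563] 87.45376586914062
key_block 0.67 [321. 175.] [0.4895 0.1313 0.045 ] [0.4897 0.1309] [0.0365 0.0108] 87.2839584350586
```

View pics/w2.png

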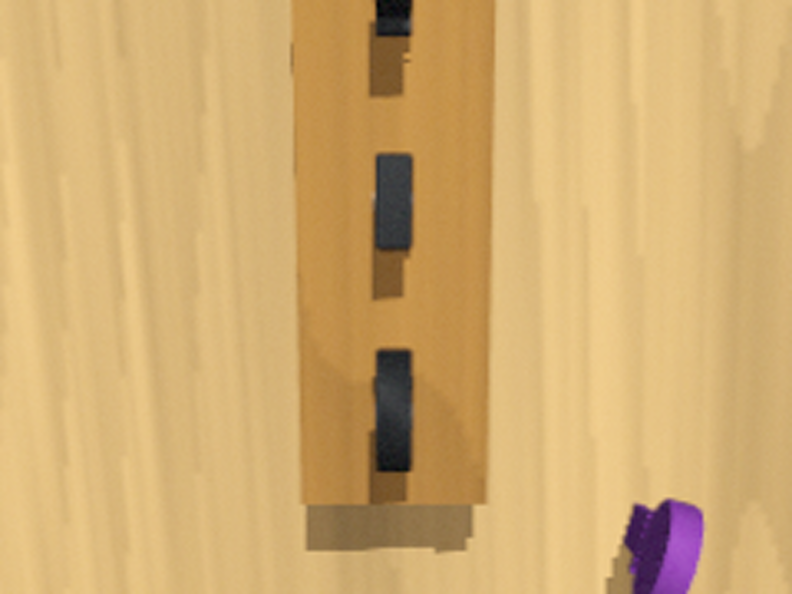

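The choice is confirmed: the disc head at crop (393,410) is about 34 mm wide and sits in the end slot. The purple look-alike lies to its right.

Request:
apply_moves(moves=[[0.22, 0, 0.2, 0, 0, 0, 0.5], [0.22, 0, 0.4, 0, 0, 0, 0.5], [0.22, 0, 0.6, 0, 0, 0, 0.5], [0.22, 0, 0.75, 0, 0, 0, 0.5], [0.22, 0, 0.85, 0, 0, 0, 0.5], [0.22, 0, 0.905, 0, 0, 0, 0.5], [0.22, 0, 0.905, 0, 0, 0, 0.5]])

```text
time_s: 5.05
tool_pos: [0.489, 0.1356, 0.0529]
tool_rot: [-179.8, 0.0, 87.4]
force: [-0.3, 0.5, -0.3]
grip_width: 0.0436
grasp_force: 0.0
```

Request:
apply_moves(moves=[[0, 0, 0, 0, 0, 0, 0], [0, 0, 0, 0, 0, 0, 0], [0, 0, 0, 0, 0, 0, 0], [0, 0, 0, 0, 0, 0, 0], [0, 0, 0, 0, 0, 0, 0], [0, 0, 0, 0, 0, 0, 0], [0, 0, 0, 0, 0, 0, 0], [0, 0, 0, 0, 0, 0, 0]], grip_force=50)

```text
time_s: 5.85
tool_pos: [0.4898, 0.1365, 0.0542]
tool_rot: [180.0, 0.0, 87.5]
force: [0.0, -0.4, -0.1]
grip_width: 0.0006
grasp_force: 0.0
```

```bash
python3 - <<'E'
from h import *
c=cal('scene');im=viewer.read_camera('scene');o=env.get_obs();print(o['grip_width'],o['tool_pos'])
save('s3',np.vstack([cv2.resize(im[110:250,250:430],None,fx=3,fy=3,interpolation=2)]))
im=viewer.read_camera('wrist')
print(boxes_of('wrist','gas_key'),proj(cal('wrist'),o['tool_pos']))
a=cv2.imread('pics/s3.png');b=im[150:,200:440,::-1];b=cv2.resize(b,None,fx=420/330,fy=420/330);cv2.imwrite('pics/s3.png',cv2.resize(np.hstack([a,b]),None,fx=.93,fy=.93))
E
```

```text
0.00025000008488703653 [0.48982151 0.13648363 0.05419216]
[{'location': [321.1, 281.2], 'conf': 0.74}, {'location': [485.2, 375.8], 'conf': 0.54}] [321.92234088 286.11974806]
```

View pics/s3.png

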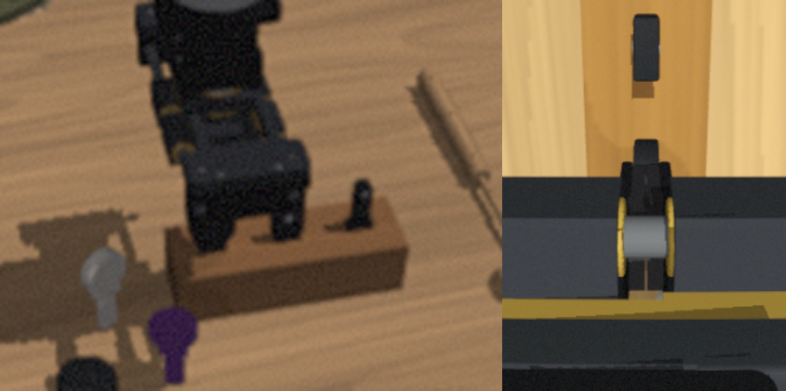

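The head still shows between the fingers, although the width reads about 0. I'll lift slowly and look again.

Request:
apply_moves(moves=[[0, 0, -0.05, 0, 0, 0, 0], [0, 0, -0.1, 0, 0, 0, 0], [0, 0, -0.15, 0, 0, 0, 0], [0, 0, -0.2, 0, 0, 0, 0], [0, 0, -0.25, 0, 0, 0, 0], [0, 0, -0.3, 0, 0, 0, 0], [0, 0, -0.3, 0, 0, 0, 0]])

```text
time_s: 6.7
tool_pos: [0.491, 0.1368, 0.116]
tool_rot: [179.8, -0.0, 87.5]
force: [0.4, -0.1, -0.6]
grip_width: 0.0005
grasp_force: 0.0
```

```bash
python3 - <<'E'
from h import *
im=viewer.read_camera('scene');o=env.get_obs();print(o['grip_width'],o['grasp_force'],o['tool_pos'])
a=cv2.resize(im[90:250,230:430],None,fx=2.2,fy=2.2,interpolation=2)
w=viewer.read_camera('wrist')
b=cv2.resize(w[220:396,240:400],None,fx=2,fy=2,interpolation=2)
save('s4',np.hstack([a,b]))
for n in('wrist','scene','top'):
    if n=='top':viewer.read_camera('top')
    print(n,[(np.round(m['location']),round(m['conf'],2),m['pixels'].sum()) for m in masks_of(n,'gas_key')])
E
```

```text
-4.580362753642394e-05 0.0 [0.49044322 0.13654205 0.11504794]
wrist [(array([423., 292.]), 0.82, np.int64(324)), (array([322., 263.]), 0.76, np.int64(857)), (array([318.,  80.]), 0.54, np.int64(669))]
scene [(array([313., 232.]), 0.6, np.int64(339)), (array([327., 190.]), 0.5, np.int64(239)), (array([286., 212.]), 0.5, np.int64(276))]
top [(array([348., 150.]), 0.71, np.int64(1874)), (array([325., 263.]), 0.6, np.int64(81)), (array([344., 291.]), 0.4, np.int64(98))]
```

View pics/s4.png

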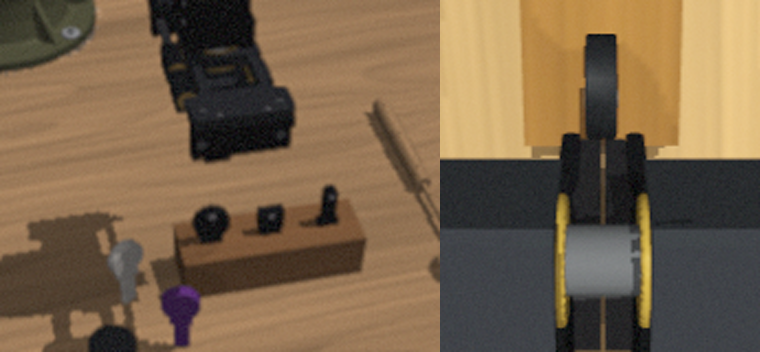

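The key is still in its slot, at s4 (210,222), and the shut fingers missed it. I'll check the geometry before retrying.

```bash
python3 - <<'E'
from h import *
o=env.get_obs();P=o['tool_pos'];print(P,o['tool_rot'])
for n in('scene','top','wrist'):
    c=cal(n)
    print(n,'tcp',proj(c,P).round(),'grasp',proj(c,P+[0,0,.019]).round(),'body',proj(c,P+[0.0,0,.07]).round(),'key head z.067',proj(c,[.49,.1365,.067]).round(),'top',proj(c,[.49,.1365,.084]).round(),'y+-17',proj(c,[.49,.1535,.067]).round(),proj(c,[.49,.1195,.067]).round())
m=[m for m in masks_of('wrist','gas_key') if abs(m['location'][0]-322)<10 and m['location'][1]>200]
for k in m:
    yy,xx=np.nonzero(k['pixels']);print(k['location'],yy.min(),yy.max(),xx.min(),xx.max())
a=viewer.read_camera('scene')
b=viewer.read_camera('top');p=proj(cal('top'),P).astype(int);s=proj(cal('scene'),P).astype(int)
for im,q in((a,s),(b,p)): cv2.drawMarker(im,tuple(int(v) for v in q),(0,255,0),0,8,1)
g=lambda im,q:cv2.resize(im[max(0,q[1]-70):max(0,q[1]-70)+140,q[0]-70:q[0]+70],(400,400),interpolation=cv2.INTER_CUBIC)
save('s5',np.clip(np.hstack([g(a,s),g(b,p)]).astype(float)*1.8,0,255).astype('uint8'))
E
```

```text
[0.48937545 0.13641532 0.1136255 ] [-1.79931741e+02  9.31341082e-03  8.74854920e+01]
scene tcp [327. 172.] grasp [327. 164.] body [327. 142.] key head z.067 [327. 190.] top [327. 184.] y+-17 [335. 189.] [319. 192.]
top tcp [300. 304.] grasp [300. 304.] body [299. 306.] key head z.067 [301. 302.] top [301. 303.] y+-17 [292. 302.] [310. 302.]
wrist tcp [322. 286.] grasp [322. 301.] body [322. 360.] key head z.067 [323. 259.] top [323. 267.] y+-17 [322. 233.] [324. 283.]
[322.5, 262.7] 237 288 313 330
```

View pics/s5.png

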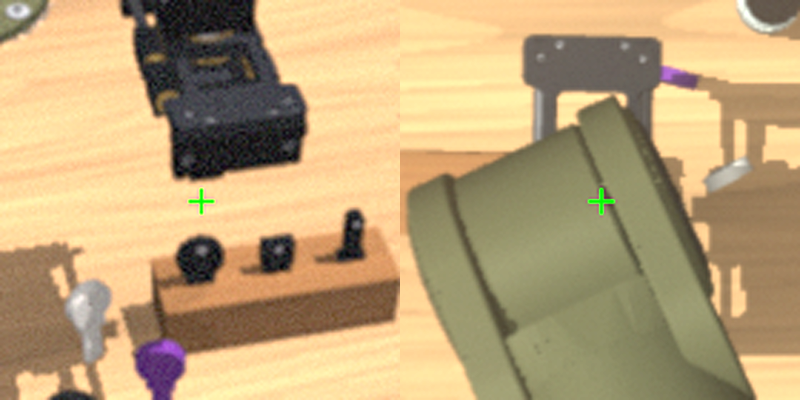

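```bash
python3 - <<'E'
from h import *
P=env.get_obs()['tool_pos'];print(P)
cs,ct=cal('scene'),cal('top')
for z in(.05,.06,.07,.08,.1):
  print(z,[proj(cs,P+[dx,dy,z]).round(1) for dx in(.08,.095) for dy in(-.0375,.0375)])
for z in(.07,.1): print('top',[proj(ct,P+[.095,dy,z]).round(1) for dy in(-.0375,.0375)])
# full scene lower edge of plate = about (319..363,162)
im=viewer.read_camera('scene');g=cv2.cvtColor(im,cv2.COLOR_RGB2GRAY)
for x in(322,330,340,350,358): print(x,g[150:180,x].tolist())
E
```

```text
[0.48961183 0.13647746 0.11387352]
0.05 [array([317.9, 183.3]), array([360.5, 175.8]), array([320.2, 189.2]), array([363.2, 181.5])]
0.06 [array([317.9, 178.8]), array([360.8, 171.4]), array([320.1, 184.7]), array([363.6, 177.1])]
0.07 [array([317.8, 174.3]), array([361.2, 166.8]), array([320.1, 180.2]), array([364. , 172.5])]
0.08 [array([317.8, 169.6]), array([361.6, 162.2]), array([320.1, 175.5]), array([364.4, 167.9])]
0.1 [array([317.7, 160. ]), array([362.3, 152.6]), array([320. , 165.9]), array([365.2, 158.3])]
top [array([320.2, 247.4]), array([275.1, 248.5])]
top [array([320.4, 246.3]), array([273.6, 247.4])]
322 [18, 24, 16, 8, 26, 37, 42, 31, 33, 17, 19, 8, 30, 61, 88, 114, 132, 130, 133, 126, 129, 129, 126, 126, 134, 137, 134, 129, 126, 127]
330 [8, 13, 20, 11, 9, 19, 8, 11, 21, 7, 28, 17, 33, 75, 104, 128, 134, 132, 130, 126, 127, 126, 130, 129, 138, 134, 129, 122, 124, 128]
340 [27, 10, 20, 12, 20, 14, 12, 20, 11, 24, 64, 103, 123, 120, 124, 129, 129, 130, 130, 130, 126, 130, 137, 134, 129, 122, 120, 123, 132, 127]
350 [10, 17, 12, 18, 17, 7, 21, 7, 39, 85, 122, 127, 123, 120, 124, 127, 128, 130, 128, 132, 130, 137, 128, 127, 119, 120, 124, 129, 130, 128]
358 [35, 40, 34, 29, 27, 20, 11, 37, 86, 121, 124, 120, 121, 123, 126, 129, 126, 128, 133, 133, 132, 128, 122, 120, 122, 130, 132, 132, 127, 124]
```

The gripper's end plate sits about 33 mm higher in the scene picture than the reported TCP implies. The finger spacing in the wrist picture agrees: the tips are about 171 mm deep where the TCP would be 202 mm. So the real fingertips are about 30 mm above the reported TCP. I'll retry lower and watch the force.

Request:
apply_moves(moves=[[0, 0, 0, 0, 0, 0, 0.5], [0, 0, 0, 0, 0, 0, 0.5], [0, 0, 0, 0, 0, 0, 0.5], [0, 0, 0, 0, 0, 0, 0.5], [0, 0, 0.1, 0, 0, 0, 0.5], [0, 0, 0.2, 0, 0, 0, 0.5], [0, 0, 0.3, 0, 0, 0, 0.5], [0, 0, 0.35, 0, 0, 0, 0.5]])

```text
time_s: 8.0
tool_pos: [0.4888, 0.1361, 0.0426]
tool_rot: [-179.9, 0.0, 87.5]
force: [-0.0, -0.4, -0.3]
grip_width: 0.0431
grasp_force: 0.0
```

```bash
python3 - <<'E'
from h import *
o=env.get_obs();P=o['tool_pos'];print(P,o['grip_width'],o['force'])
w=viewer.read_camera('wrist');g=cv2.cvtColor(w,cv2.COLOR_RGB2GRAY)
for r in(290,294,298,302): print(r,g[r,255:390:1].tolist())
im=viewer.read_camera('scene');b=cv2.resize(w[220:340,230:410],(540,360),interpolation=2);a=cv2.resize(im[130:230,290:370],(288,360),interpolation=2)
save('s6',np.clip(np.hstack([a,b])*1.5,0,255).astype('uint8'))
E
```

```text
[0.48877289 0.13612784 0.04264609] 0.04306971524982149 [-0.0249474  -0.38937589 -0.34394356]
290 [21, 17, 20, 29, 24, 23, 18, 59, 82, 35, 36, 40, 42, 39, 41, 42, 41, 39, 71, 124, 151, 152, 150, 150, 146, 149, 148, 146, 146, 146, 144, 145, 144, 143, 146, 144, 141, 142, 142, 141, 138, 136, 139, 137, 139, 142, 143, 145, 144, 145, 144, 141, 144, 142, 143, 141, 131, 96, 42, 47, 44, 46, 47, 44, 44, 44, 45, 42, 41, 41, 45, 41, 42, 44, 48, 40, 44, 45, 44, 39, 111, 146, 144, 143, 147, 147, 147, 147, 147, 146, 147, 145, 144, 144, 143, 143, 144, 148, 149, 151, 153, 156, 155, 157, 154, 155, 155, 154, 157, 157, 159, 158, 158, 134, 78, 40, 43, 40, 37, 35, 34, 36, 38, 35, 63, 51, 23, 30, 29, 29, 17, 17, 23, 20, 20]
294 [25, 21, 14, 32, 25, 16, 22, 34, 38, 36, 35, 37, 41, 40, 37, 40, 39, 29, 39, 97, 131, 130, 130, 137, 149, 149, 147, 146, 145, 145, 146, 145, 146, 147, 146, 143, 146, 142, 141, 140, 139, 138, 137, 138, 139, 142, 143, 143, 147, 142, 143, 141, 142, 142, 141, 144, 138, 107, 44, 49, 50, 48, 47, 48, 50, 47, 48, 47, 45, 48, 43, 45, 51, 46, 53, 47, 49, 52, 44, 44, 100, 137, 145, 144, 146, 14
[... 728 characters left out ...]
, 98, 96, 75, 28, 17, 26, 38, 42, 36, 38, 40, 43, 39, 41, 37, 40, 35, 21, 20, 22, 24, 15, 26, 25]
302 [19, 18, 22, 29, 39, 41, 35, 36, 39, 40, 35, 41, 35, 41, 35, 32, 24, 22, 27, 67, 91, 97, 93, 121, 150, 150, 147, 147, 147, 146, 143, 146, 148, 145, 145, 145, 146, 143, 141, 141, 140, 141, 137, 137, 140, 142, 142, 146, 143, 145, 143, 144, 144, 144, 141, 140, 141, 115, 58, 67, 64, 65, 65, 66, 65, 65, 66, 65, 64, 68, 65, 66, 63, 64, 66, 67, 67, 63, 62, 53, 95, 134, 144, 145, 146, 145, 146, 146, 147, 147, 146, 145, 148, 146, 144, 142, 144, 142, 143, 143, 143, 123, 89, 86, 91, 88, 91, 94, 95, 100, 101, 99, 97, 69, 28, 21, 21, 29, 26, 38, 40, 42, 39, 35, 37, 34, 38, 40, 37, 32, 27, 29, 26, 25, 26]
```

View pics/s6.png

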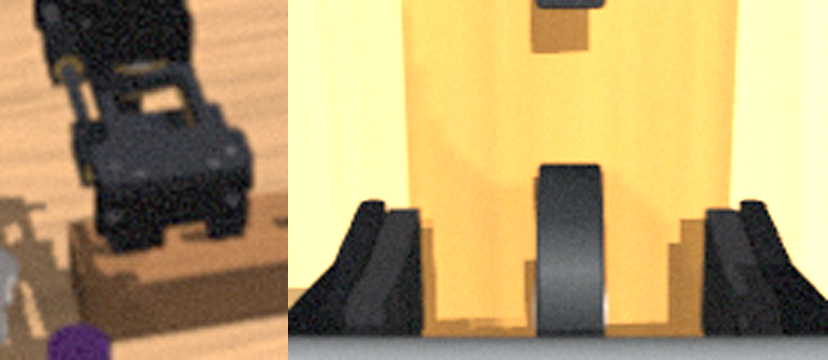

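The wrist view shows the head centred between the open fingers, with the key at column 323 and the fingers at 321. The tips are about 28 mm above the reported TCP, so I'll go down about 18 mm more and grip.

Request:
apply_moves(moves=[[0, 0.005, 0.03, 0, 0, 0, 0.5], [0, 0.005, 0.06, 0, 0, 0, 0.5], [0, 0.005, 0.088, 0, 0, 0, 0.5], [0, 0.005, 0.088, 0, 0, 0, 0.5]])

```text
time_s: 8.5
tool_pos: [0.4904, 0.1363, 0.026]
tool_rot: [-179.9, 0.0, 87.5]
force: [-1.0, -0.1, -0.0]
grip_width: 0.0437
grasp_force: 0.0
```

Request:
apply_moves(moves=[[0, 0, 0, 0, 0, 0, 0], [0, 0, 0, 0, 0, 0, 0], [0, 0, 0, 0, 0, 0, 0], [0, 0, 0, 0, 0, 0, 0], [0, 0, 0, 0, 0, 0, 0], [0, 0, 0, 0, 0, 0, 0], [0, 0, 0, 0, 0, 0, 0], [0, 0, 0, 0, 0, 0, 0]], grip_force=50)

```text
time_s: 9.3
tool_pos: [0.4909, 0.1364, 0.0267]
tool_rot: [180.0, 0.0, 87.5]
force: [-0.7, 1.0, 0.7]
grip_width: 0.0096
grasp_force: 50.0
```

Request:
apply_moves(moves=[[0, 0, -0.05, 0, 0, 0, 0], [0, 0, -0.1, 0, 0, 0, 0], [0, 0, -0.15, 0, 0, 0, 0], [0, 0, -0.2, 0, 0, 0, 0], [0, 0, -0.3, 0, 0, 0, 0], [0, 0, -0.4, 0, 0, 0, 0], [0, 0, -0.5, 0, 0, 0, 0], [0, 0, -0.5, 0, 0, 0, 0]])

```text
time_s: 10.1
tool_pos: [0.4931, 0.1372, 0.1299]
tool_rot: [179.7, -0.0, 87.5]
force: [0.5, 0.1, -0.9]
grip_width: 0.0095
grasp_force: 50.0
```

```bash
python3 - <<'E'
from h import *
o=env.get_obs();print({k:np.round(o[k],4) for k in('time_s','qpos','tool_pos','tool_rot','grip_width','grasp_force')})
im=viewer.read_camera('scene');w=viewer.read_camera('wrist')
for n in('wrist','scene'):
    print(n,[(np.round(m['location']),round(m['conf'],2),m['pixels'].sum()) for m in masks_of(n,'gas_key')])
P=o['tool_pos'];K=P+[0,0,.0195];c=cal('scene');cw=cal('wrist')
for nm,d in(('org',0),('tip',-.034),('top',.039)): print(nm,proj(c,K+[0,0,d]).round(1),proj(cw,K+[0,0,d]).round(1))
s=proj(c,K).astype(int);print(s)
a=cv2.resize(im[s[1]-50:s[1]+50,s[0]-50:s[0]+50],(400,400),interpolation=2);b=cv2.resize(w[220:320,270:370],(400,400),interpolation=2)
save('s7',np.clip(np.hstack([a,b])*1.5,0,255).astype('uint8'))
go([.5148,-.1749,.15],183)
E
```

```text
{'time_s': np.float64(10.1), 'qpos': array([ 25.7409,   7.3346, -46.9404, 106.3967,   5.8783,  68.3557,
       -25.6324]), 'tool_pos': array([0.4931, 0.1372, 0.1299]), 'tool_rot': array([ 1.796555e+02, -2.920000e-02,  8.747600e+01]), 'grip_width': np.float64(0.0095), 'grasp_force': np.float64(49.9997)}
wrist [(array([421., 290.]), 0.92, np.int64(548)), (array([322., 308.]), 0.7, np.int64(1284))]
scene [(array([287., 210.]), 0.77, np.int64(261)), (array([311., 230.]), 0.66, np.int64(304))]
org [327.9 158.3] [328.2 302.8]
tip [327.8 172.4] [327.3 277.1]
top [328.1 141. ] [329.8 346.7]
[327 158]
move [-1.5485  0.1913 -0.1208] [-1.0000e-03 -5.0000e-04 -1.1114e+00]
```

View pics/s7.png

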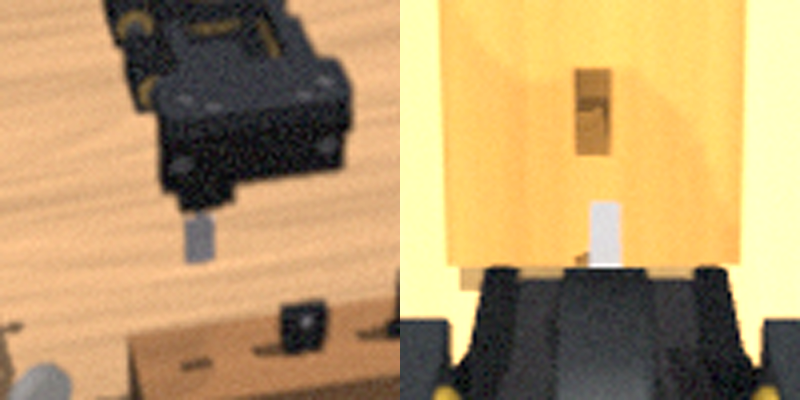

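Two checks before moving on:
- s7 shows the key held, with the blade at crop (605,235) centred between the fingers.
- The empty slot at crop (593,110) puts the key about 3 mm toward −y of the tool axis.

That uses up the ten pictures, so from here I measure only in code. Next I carry the key to the box and turn it 96°.

Request:
apply_moves(moves=[[-0.2, 0.05, 0, 0, 0, -0.1, 0], [-0.4, 0.1, 0, 0, 0, -0.2, 0], [-0.6, 0.1, 0, 0, 0, -0.3, 0], [-0.8, 0.1, 0, 0, 0, -0.4, 0], [-0.9, 0.1, 0, 0, 0, -0.5, 0], [-0.9, 0.1, 0, 0, 0, -0.56, 0], [-0.9, 0.1, 0, 0, 0, -0.56, 0]])

```text
time_s: 11.0
tool_pos: [0.502, -0.0451, 0.1254]
tool_rot: [-179.9, -0.1, 135.5]
force: [-0.1, 0.3, -1.5]
grip_width: 0.0099
grasp_force: 50.0
```

```bash
python3 - <<'E'
from h import *
o=env.get_obs();print({k:np.round(o[k],4) for k in('time_s','qpos','tool_pos','tool_rot','grip_width')})
go([.5118,-.1751,.126],183.5)
E
```

```text
{'time_s': np.float64(11.0), 'qpos': array([ 42.4574,   6.2973, -42.3169, 107.4063,   4.5121,  68.1139,
        44.1259]), 'tool_pos': array([ 0.502 , -0.0451,  0.1254]), 'tool_rot': array([-1.799490e+02, -1.221000e-01,  1.355068e+02]), 'grip_width': np.float64(0.0099)}
move [-0.4906 -0.4293 -0.0035] [ 0.     -0.0016 -0.5584]
```

Request:
apply_moves(moves=[[-0.1, -0.1, 0, 0, 0, -0.1, 0], [-0.2, -0.2, 0, 0, 0, -0.2, 0], [-0.3, -0.3, 0, 0, 0, -0.3, 0], [-0.4, -0.4, 0, 0, 0, -0.4, 0], [-0.49, -0.43, 0, 0, 0, -0.5, 0], [-0.49, -0.43, 0, 0, 0, -0.558, 0], [-0.49, -0.43, 0, 0, 0, -0.558, 0], [-0.49, -0.43, 0, 0, 0, -0.558, 0]])

```text
time_s: 11.8
tool_pos: [0.5127, -0.1729, 0.1261]
tool_rot: [179.9, -0.0, -176.6]
force: [-0.0, -0.7, -0.0]
grip_width: 0.0095
grasp_force: 50.0
```

```bash
cat > look.py <<'E'
from h import *
o=env.get_obs();print({k:np.round(o[k],4) for k in('time_s','qpos','tool_pos','tool_rot','force','grip_width')})
c=cal('wrist');w=viewer.read_camera('wrist')
K=[.5148,-.1749,.07];p=proj(c,K).round().astype(int)
print('kh px',p,'tcp px',proj(c,o['tool_pos']).round(1))
hsv=cv2.cvtColor(w,cv2.COLOR_RGB2HSV);sub=(hsv[:,:,1]>90)&(hsv[:,:,2]>40)
n,l,s,ct=cv2.connectedComponentsWithStats(sub[p[1]-30:p[1]+30,p[0]-30:p[0]+30].astype('uint8'))
for i in range(1,n):
    if s[i,4]>15: print('sat blob',s[i],ct[i]+p-30,at_z(c,ct[i]+p-30,.07))
g=cv2.cvtColor(w,cv2.COLOR_RGB2GRAY)
circ=cv2.HoughCircles(cv2.GaussianBlur(g,(3,3),0),cv2.HOUGH_GRADIENT,1.2,20,param1=80,param2=20,minRadius=16,maxRadius=40)
if circ is not None:
    for q in circ[0][:6]: print('circ',q,at_z(c,q[:2],.07))
np.save('w.npy',w)
E
python3 look.py; python3 - <<'E'
import numpy as np,cv2
w=np.load('w.npy');g=cv2.cvtColor(w,cv2.COLOR_RGB2GRAY)
for r in range(196,296,3): print(r,' '.join('%3d'%v for v in g[r,292:352:2]))
E
```

```text
{'time_s': np.float64(11.8), 'qpos': array([ 52.5554,  11.3225, -40.6054, 102.6443,   7.8251,  68.9521,
       103.1053]), 'tool_pos': array([ 0.5127, -0.1729,  0.1261]), 'tool_rot': array([ 1.799439e+02, -4.560000e-02, -1.765670e+02]), 'force': array([-0.0274, -0.6937, -0.0415]), 'grip_width': np.float64(0.0095)}
kh px [318 259] tcp px [321.7 288. ]
sat blob [ 26  19   9  20 136] [317.57352941 259.19117647] [ 0.51494273 -0.17538072  0.07      ]
circ [317.40002 258.6      21.76   ] [ 0.514538   -0.17551963  0.07      ]
circ [156.6     269.40002  31.12   ] [ 0.52876498 -0.28362736  0.07      ]
circ [531.       383.40002   33.760002] [ 0.60347297 -0.00945032  0.07      ]
circ [563.4      406.2       25.720001] [0.62319037 0.02159226 0.07      ]
circ [312.6 384.6  34. ] [ 0.61232386 -0.17344261  0.07      ]
circ [538.2      353.40002   33.760002] [ 0.57777616 -0.00990394  0.07      ]
196 144 141 144 143 144 142 145 146 146 147 145 146 143 145 145 144 146 146 145 147 147 146 225 224 223 225 225 225 225 224
199 143 140 141 144 142 142 140 142 144 141 143 141 141 143 142 144 143 144 143 14
[... 3309 characters left out ...]
  61  59  58 105 109 104 101  65  66  64 124 158 197 223 223 222 223 222 222 222
283 223 224 223 222 223 224 224 224 223 183 140 123 120 107 109 105 107 200 223 161 159 224 224 225 225 224 225 224 224 224
286 190 131 137 199 218 219 220 219 220 218 215 215 213 120 122 121 121 216 217 216 221 223 222 223 223 220 191 137 136 202
289   6  18  24  12 136 137 138 139 136 109  28  24  27  27  13  24  21  20  21  16  64 139 140 139 138 162  16  22  18  12
292  16  19  16  17  25  26  19  27  31  27  24  19  17  20  24  23  17  20  20  19  16  31  28  25  24  15  13  20  18  21
295  23  16  10  17  28  22  31  27  24  20  17  27  24  23  23  27  32  23  29  25  27  26  28  27  28  33  18  24  22  28
```

```bash
cat > avg.py <<'E'
from h import *
A=[];C=[];K=[]
for i in range(8):
    w=viewer.read_camera('wrist');o=env.get_obs();c=cal('wrist');A.append(np.r_[o['tool_pos'],o['force']]);C.append(c['position'])
    g=cv2.GaussianBlur(cv2.cvtColor(w,cv2.COLOR_RGB2GRAY),(3,3),0)
    q=cv2.HoughCircles(g[200:300,270:370],cv2.HOUGH_GRADIENT,1.2,60,param1=80,param2=20,minRadius=16,maxRadius=40)
    if q is not None: K.append(at_z(c,q[0][0][:2]+[270,200],.07))
print('tool',np.mean(A,0).round(4),np.std(A,0).round(4));print('cam',np.mean(C,0).round(4),np.std(C,0).round(4))
if K: print('kh',np.mean(K,0).round(4),np.std(K,0).round(4))
print(env.get_obs()['tool_rot'],env.get_obs()['time_s'])
E
python3 avg.py
```

```text
tool [ 0.5128 -0.1737  0.1266 -0.2471 -0.001  -0.4896] [0.000e+00 3.000e-04 1.000e-04 5.563e-01 5.757e-01 4.370e-01]
cam [ 0.4366 -0.1789  0.3154] [0.     0.0003 0.0001]
kh [ 0.5139 -0.1755  0.07  ] [0.0006 0.0008 0.    ]
[-1.79985167e+02  3.88104665e-04 -1.76446478e+02] 12.25
```

Request:
apply_moves(moves=[[0.0065, -0.0085, 0.06, 0, 0, 0, 0], [0.0065, -0.0085, 0.12, 0, 0, 0, 0], [0.0065, -0.0085, 0.18, 0, 0, 0, 0], [0.0065, -0.0085, 0.19, 0, 0, 0, 0], [0.0065, -0.0085, 0.2, 0, 0, 0, 0], [0.0065, -0.0085, 0.21, 0, 0, 0, 0], [0.0065, -0.0085, 0.22, 0, 0, 0, 0], [0.0065, -0.0085, 0.22, 0, 0, 0, 0]])

```text
time_s: 13.05
tool_pos: [0.5117, -0.176, 0.0827]
tool_rot: [-180.0, 0.0, -176.4]
force: [0.6, 0.5, -0.1]
grip_width: 0.0093
grasp_force: 50.0
```

Request:
apply_moves(moves=[[0, 0, 0.008, 0, 0, 0, 0], [0, 0, 0.016, 0, 0, 0, 0], [0, 0, 0.025, 0, 0, 0, 0], [0, 0, 0.025, 0, 0, 0, 0]])

```text
time_s: 13.45
tool_pos: [0.5117, -0.1759, 0.0775]
tool_rot: [180.0, 0.0, -176.4]
force: [1.2, -0.2, -1.5]
grip_width: 0.0099
grasp_force: 50.0
```

Request:
apply_moves(moves=[[0, 0, 0.01, 0, 0, 0, 0], [0, 0, 0.02, 0, 0, 0.05, 0], [0, 0, 0.03, 0, 0, -0.05, 0], [0, 0, 0.035, 0, 0, 0.05, 0], [0, 0, 0.04, 0, 0, -0.05, 0], [0, 0, 0.045, 0, 0, 0.05, 0], [0, 0, 0.05, 0, 0, -0.05, 0], [0, 0, 0.05, 0, 0, 0.05, 0], [0, 0, 0.05, 0, 0, 0, 0]])

```text
time_s: 14.35
tool_pos: [0.5122, -0.1757, 0.0684]
tool_rot: [-180.0, 0.0, -176.6]
force: [-1.1, 0.7, 3.3]
grip_width: 0.0096
grasp_force: 50.0
```

Request:
apply_moves(moves=[[0, 0, 0.01, 0, 0, 0.05, 0], [0, 0, 0.015, 0, 0, -0.05, 0], [0, 0, 0.02, 0, 0, 0.05, 0], [0, 0, 0.025, 0, 0, -0.05, 0], [0, 0, 0.03, 0, 0, 0.05, 0], [0, 0, 0.035, 0, 0, -0.05, 0], [0, 0, 0.04, 0, 0, 0.05, 0], [0, 0, 0.045, 0, 0, -0.05, 0], [0, 0, 0.045, 0, 0, 0.05, 0], [0, 0, 0.045, 0, 0, 0, 0]])

```text
time_s: 15.35
tool_pos: [0.5131, -0.1751, 0.0596]
tool_rot: [180.0, 0.2, -176.6]
force: [1.3, 2.2, 2.4]
grip_width: 0.0095
grasp_force: 50.0
```

Request:
apply_moves(moves=[[0, 0, 0.01, 0, 0, 0.04, 0], [0, 0, 0.02, 0, 0, -0.04, 0], [0, 0, 0.03, 0, 0, 0.04, 0], [0, 0, 0.04, 0, 0, -0.04, 0], [0, 0, 0.04, 0, 0, 0, 0]])

```text
time_s: 15.85
tool_pos: [0.5128, -0.1754, 0.0516]
tool_rot: [180.0, 0.1, -176.3]
force: [0.0, 2.2, 4.5]
grip_width: 0.0095
grasp_force: 50.0
```

Request:
apply_moves(moves=[[0, 0, 0.005, 0, 0, 0, 0], [0, 0, 0.01, 0, 0, 0, 0], [0, 0, 0.01, 0, 0, 0, 0]])

```text
time_s: 16.15
tool_pos: [0.5128, -0.1755, 0.0515]
tool_rot: [-180.0, 0.1, -176.4]
force: [-5.0, 3.6, 18.2]
grip_width: 0.0095
grasp_force: 50.0
```

The shoulder is on the box: contact at reading 0.0515, as predicted. Now I turn clockwise about the key's axis.

Request:
apply_moves(moves=[[-0.003, 0.0016, 0, 0, 0, 0.1, 0], [-0.006, 0.0033, 0, 0, 0, 0.2, 0], [-0.007, 0.0048, 0, 0, 0, 0.3, 0], [-0.008, 0.0062, 0, 0, 0, 0.4, 0], [-0.009, 0.0075, 0, 0, 0, 0.5, 0], [-0.01, 0.0086, 0, 0, 0, 0.6, 0], [-0.01, 0.0086, 0, 0, 0, 0.6, 0]])

```text
time_s: 16.85
tool_pos: [0.5141, -0.1734, 0.0516]
tool_rot: [-180.0, 0.0, 131.9]
force: [-5.8, 3.8, 17.5]
grip_width: 0.0097
grasp_force: 50.0
```

```bash
python3 - <<'E'
from h import *
o=env.get_obs();print({k:np.round(o[k],4) for k in('time_s','qpos','tool_pos','tool_rot','force','wrist_torque','grip_width')})
E
```

```text
{'time_s': np.float64(16.85), 'qpos': array([ 44.1747,  14.8464, -31.8747, 107.1188,   8.9862,  60.4786,
        50.5731]), 'tool_pos': array([ 0.5141, -0.1734,  0.0516]), 'tool_rot': array([-1.799828e+02,  3.720000e-02,  1.318601e+02]), 'force': array([-5.7876,  3.8309, 17.4785]), 'wrist_torque': array([0.9679, 1.3806, 0.0231]), 'grip_width': np.float64(0.0097)}
```

Request:
apply_moves(moves=[[-0.0003, 0.002, 0, 0, 0, 0.1, 0], [-0.0007, 0.0034, 0, 0, 0, 0.2, 0], [-0.0012, 0.005, 0, 0, 0, 0.3, 0], [-0.002, 0.0064, 0, 0, 0, 0.4, 0], [-0.003, 0.0076, 0, 0, 0, 0.5, 0], [-0.0038, 0.0083, 0, 0, 0, 0.56, 0], [-0.0038, 0.0083, 0, 0, 0, 0.56, 0], [-0.0038, 0.0083, 0, 0, 0, 0.56, 0]])

```text
time_s: 17.65
tool_pos: [0.5159, -0.1728, 0.0515]
tool_rot: [180.0, 0.0, 84.0]
force: [-5.5, 4.1, 17.3]
grip_width: 0.0098
grasp_force: 50.0
```

```bash
python3 - <<'E'
from h import *
o=env.get_obs();print({k:np.round(o[k],4) for k in('time_s','qpos','tool_pos','tool_rot','force','wrist_torque','grip_width')})
E
```

```text
{'time_s': np.float64(17.65), 'qpos': array([ 38.5474,  14.1495, -25.6068, 107.1104,   7.0319,  60.2405,
         4.1117]), 'tool_pos': array([ 0.5159, -0.1728,  0.0515]), 'tool_rot': array([1.799773e+02, 3.950000e-02, 8.399050e+01]), 'force': array([-5.526 ,  4.1488, 17.2992]), 'wrist_torque': array([0.8749, 1.3651, 0.4304]), 'grip_width': np.float64(0.0098)}
```

Request:
apply_moves(moves=[[0, 0, 0, 0, 0, 0.02, 0], [0, 0, 0, 0, 0, 0.02, 0], [0, 0, 0, 0, 0, 0.02, 0]])

```text
time_s: 17.95
tool_pos: [0.516, -0.1728, 0.0516]
tool_rot: [180.0, 0.0, 82.3]
force: [-5.8, 3.4, 17.4]
grip_width: 0.0098
grasp_force: 50.0
```

```bash
python3 - <<'E'
from h import *
o=env.get_obs();print({k:np.round(o[k],4) for k in('time_s','tool_pos','tool_rot','force','wrist_torque','grip_width')})
im=viewer.read_camera('top');viewer.read_camera('scene')
c=cal('scene')
for p in[(139,223),(139,235),(141,247)]:
    pass
im=viewer.read_camera('scene');print([im[r-4:r+5,c0-4:c0+5].reshape(-1,3).max(0) for c0,r in((139,223),(138,235),(140,247))])
w=viewer.read_camera('wrist')
for t in('larder_key','freezer_key','spice_jar','stop_button','gas_key'): print(t,[(np.round(b['location']),round(b['conf'],2)) for b in boxes_of('scene',t)][:3])
E
```

```text
{'time_s': np.float64(17.95), 'tool_pos': array([ 0.516 , -0.1728,  0.0516]), 'tool_rot': array([1.799609e+02, 4.850000e-02, 8.231620e+01]), 'force': array([-5.7889,  3.3536, 17.4037]), 'wrist_torque': array([0.8417, 1.3278, 0.6085]), 'grip_width': np.float64(0.0098)}
[array([46, 44, 49], dtype=uint8), array([80, 78, 82], dtype=uint8), array([144, 140, 145], dtype=uint8)]
larder_key [(array([355., 186.]), 0.47)]
freezer_key [(array([425., 289.]), 0.71), (array([378., 183.]), 0.57)]
spice_jar [(array([283., 259.]), 0.82)]
stop_button [(array([107., 237.]), 0.89), (array([421., 170.]), 0.72)]
gas_key [(array([284., 210.]), 0.57)]
```

The torque rises steeply (+0.18 N m for 1.7°), so the key is against its stop. The other keys are where they were, so I'm handing it in.

```bash
python3 -c "
from h import *
print(env.sign_off())"
```

```text
the job is handed in; nothing more can be done
None
```

I pushed the gas key fully home and turned it a quarter turn clockwise to its stop, and handed the job in at about 18 s with the gripper still holding it there; no verdict came back.

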